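Unlock the handpiece lockbox with its key and open the lid

TASK

Put the steel key from the stand into the keyway on the sloping front of the white lockbox and, pressing only lightly, feel clockwise for the hidden slot until the key drops fully home, shoulder on the lock plate. Turn it on clockwise to a quarter turn from where it went in, which draws the bolt, let go, and lift the lid by its pull until it stands well over half open. Leave the lid so and the key fully in the lock, never force the key, and do not shove the kidney dish or the roll of tape about.

Things in the scene. Friction and masses are not known exactly. Their poses are not given: they have to be found in the camera images.
- key_bow (a point): Steel key standing upright in a grey stand, about 60 g, 74 mm long; same after a half turn about its length. Bow: a plain plate 9 mm thick (x), 32 mm wide (y), 42 mm high. This point: in the bow on the key's long axis, 15 mm below its top, 30 mm above the underside of the shoulder, 60 mm above the tip. z points from tip to bow.
- key_tip (a point): End of the key, 30 mm below the underside of the shoulder; axes the key's. The last 10 mm are a flat bit 14 mm wide (y), 4.5 mm thick (x), with a small taper at the tip.
- key_stand: Fixed grey key stand: block 50 x 50 mm, 36 mm high, with a thin 70 mm square foot; origin at the centre of its underside.
- lockbox: Fixed white lockbox with a sloping front (25 degrees from level), 225 mm deep (x), 160 mm wide (y), 50 mm high in front, 139 mm behind; its low front looks to the robot within about 15 degrees. Origin at the centre of its underside.
- lock_mouth (a point): Centre of the keyway at the outer face of the square steel lock plate (46 mm) low on the slope. z points straight out, 25 degrees from vertical towards the box's front; x up the slope; y level, along the keyway. The keyway is a slot 16 mm (y) x 6.5 mm (x) through the 6 mm plate; behind it the bit can turn in a round chamber of 17.4 mm.
- lock_floor (a point): Chamber floor on the lock's axis, 18 mm below the mouth; axes as lock_mouth. It is the top of a hidden follower with a slot 17 x 7.5 mm, 13 mm deep, which stands 0.3 to 0.95 rad clockwise of the keyway (looking into the lock), differently each time. In line within about 0.2 rad and centred within 1 mm the key drops 12 mm into it, shoulder on the plate, and can turn it.
- lid_pull (a point): Point in the steel pull of the lid, 25 mm above the lid: an upright fin 12 mm thick (y), 22 mm long (x), 34 mm high (z) in the middle of the lid, 95 mm up the slope from the keyway. Axes are the lid's: z straight out of it, x up the slope to the hinge, y along the hinge.
- lid_hinge_line (a point): Middle of the lid's hinge axis (along y) at the top of the slope, 68 mm up the slope from the pull and 25 mm below this pull point measured out of the lid; axes are the lid's.
- lid (a joint): Angle of the lid (127 x 141 mm, 4 mm thick, flush in its frame): 0 shut, grows as its lower edge rises, to 1.4 rad. Bolted until the follower is turned to about 1.2 rad clockwise of the keyway; its stop is at 2 rad. The follower takes 0.06 N m and stays where left. The freed lid is stiff (0.16 N m, 4 N at the pull) and stays where left.
- kidney_dish: Loose steel kidney dish, 97 x 183 x 32 mm, long in its own y; origin at the centre of its underside. A bystander.
- indicator_tape: Loose roll of tan tape lying flat, 96 mm across, 25 mm high; origin at the centre of its underside. A bystander.
- key: The whole key; origin at the underside of its round shoulder (22 mm across, 4 mm high) under the bow; axes as key_bow. In the stand it hangs by it on the stand's top, bit in a loose slot, and lifts straight out (30 mm). Below it is a round shank of 5 mm. Pressing it on the lock with over 60 N counts as forcing it (a bump when it lands fast counts too).

How it is judged (in metres and radians):
On the way:
1. the key is fully home in the lock (z of key_tip in the frame of lock_mouth below -0.0255 m and distance between key_tip and lock_mouth below 0.034 m), for 0.2 s.
At the end, for the whole second after the job is handed in: The lid stands open by more than 0.75 rad (of 1.4) and is at rest; the key is in the lock, its tip more than 25.5 mm deep (fully home is 30 mm); the dish and the roll of tape are within 30 mm of where they were (all of step 1 and value of joint lid above 0.75 rad and velocity of joint lid between -0.05 and 0.05 rad/s and distance of each of kidney_dish, indicator_tape from where it was at the start of the episode below 0.03 m); the robot touches nothing.
It fails at once if the kidney dish is shoved about (more than 30 mm) (distance of kidney_dish from where it was at the start of the episode above 0.03 m).
It fails at once if the roll of tape is shoved about (more than 30 mm) (distance of indicator_tape from where it was at the start of the episode above 0.03 m).
It fails at once if the key is forced: it presses on the lock with over 60 N (contact force between key and lockbox above 60 N).
It also fails if it takes over 72 s, if anything falls off the work surface, if the arm or the gripper's body presses on something with over 40 N, if the wrist force passes 120 N, or if a joint passes its speed limit or range.

ROBOT

A 7-joint arm with a two-finger parallel gripper is mounted at the origin on a cart in front of the work surface, level with it; the furniture and walls round the work are solid. World frame = base frame: x ahead of the robot, y to its left, z up, the work surface at z = 0. Lengths are in mm, angles in degrees, forces in N, time in s.
With the tool pointing down it reaches from about 425 to 950 mm from the base axis. Payload 4.7 kg.
Tool frame: the origin (TCP) lies between the finger pads; the fingertips stand 14 mm ahead of it and the grasp point (between the pads) lies 5 mm behind it; x points along the fingers, z is the direction in which the jaws open and shut, and the axes are right-handed (so a half turn about x gives the same grasp; the last joint's range is limited). The gripper opens to 85 mm and grips with 20 to 120 N. Pads are 22 mm wide; open, the fingers measure 114 mm over their backs; the gripper's body (76 mm by 85 mm) begins 54 mm behind the grasp point. The pads swing forward as they close: fully open they stand 13 mm farther back than shut.
Start: joints at [68.933, 26.849, -2.785, 87.806, 1.381, 65.374, -4.715], TCP at [224.386, -636.63, 245.335] pointing down, gripper open.
Joint ranges: [-148.3, 148.3], [-19.14, 114.17], [-79.39, 73.82], [5.75, 140.21], [-59.74, 239.74], [12.07, 113.84], [-152.46, 152.46]. Speed limits (degrees/s): [147.25, 147.25, 180, 180, 180, 180, 180].

INTERFACE

Orientations are given as a 3x3 rotation matrix whose columns are the frame's x, y, z axes.
In Python, from cell import bot, capture, get_calibration gives the robot as it stands.
- The arm moves only by the tool step_arm, never from a script. Its argument "series" is one flat list of numbers, 7 for each row, row after row: the turn, a rotation vector about the tool's x, y, z in rad, then the shift along the tool's x, y, z in mm, then the opening in per cent of the stroke, from 0 (shut) to 100 (fully open). In form: [wx, wy, wz, tx, ty, tz, hand, wx, wy, wz, tx, ty, tz, hand, ...]. A call has 1 to 10 rows; each row is the pose to reach, as a shift and turn from the pose commanded when the call began, along the tool's axes at that moment; what a row does not reach only later rows make up. A row lasts 1/10 s, in which the tool goes at most 50 mm and 8.59 degrees, less where a joint would pass 70% of its speed; a pose out of reach is approached as far as the arm can. A call with a gripper value outside its range is refused whole. The fingers move at their own pace and stop on an object; the grip force is fixed at half the most. Time passes only in rows, so rows that repeat a pose let the fingers close. It gives the time, the measured TCP pose, the force and the opening at its end, in the units of the state.
- bot.get_state(): the state, without advancing time (a new reading comes with each control period).
- capture(name): name is "side" or "top" or "wrist"; returns (picture, depth): 420x560x3 uint8, blue, green, red; 420x560 float32, mm along the optical axis (not along the pixel's ray), 0 where there is no reading.
- get_calibration(name): a dict with "vfov" (degrees; the focal length in pixels is half the picture's height over the tangent of half this angle, whatever the lens; pixels are square), "cx", "cy" (the principal point, pixels), "cam_to_world" (4x4, takes a point from camera to world coordinates). Camera axes: x right, y down, z forward; pixel columns grow to the right and rows downward; lengths in mm; the calibration is good to about 2 mm. A picture is of the moment at which its call begins: read the wrist's pose just before it. get_calibration takes no time and is no camera call; for the wrist camera it gives the pose at the moment of the call.
- bot.job_done(): hands the job in, once; it reports no verdict.
The state is a dict: "time_s": time; "joint_pos": joint angles; "qd": joint speeds; "effort": joint torques, N m; "tool_pos": TCP position; "eef_rot": TCP orientation; "ft_force": force on the tool from outside, world axes, zero at the start; "moment": the same for the moment, N m; "gripper_width": finger opening in mm.
Only numpy, scipy, OpenCV 4.12 (cv2) and the standard library are available. Lean on these libraries where they do the work, as an engineer would, in place of code of your own. Each camera call takes 0.05 s, during which the arm holds its last target. There are 200 camera calls.

## Working session

There is one attempt and no reset: what is moved stays moved. The work goes in short steps, Python scripts to look and compute and a tool call to move; the robot and the scene stay as the last step left them, time stands still between calls to the robot, and variables do not carry over. Pictures are saved under pics/ and viewed, about 8 in all and at most 12, crops included, and the job is handed in when it is done.

Besides the shell and the picture viewer there is one more tool, called after "Emit:" in YAML: its name, and indented under it one key for each argument. step_arm: Moves the arm, as the interface text tells. Its arguments: {"type":"object","properties":{"series":{"type":"array"}},"required":["series"]}

```bash
ls; mkdir -p pics; cat > h.py <<'E'
import numpy as np, cv2
from cell import bot, capture, get_calibration
def K(c):
    f=210/np.tan(np.radians(c['vfov'])/2); return f,c['cx'],c['cy']
def pts(d,c):
    f,cx,cy=K(c); v,u=np.mgrid[0:420,0:560]
    P=np.stack([(u-cx)/f*d,(v-cy)/f*d,d],-1); T=np.array(c['cam_to_world'])
    return P@T[:3,:3].T+T[:3,3]
def proj(p,c):
    f,cx,cy=K(c);T=np.array(c['cam_to_world']);q=T[:3,:3].T@(np.array(p)-T[:3,3]);return q[0]/q[2]*f+cx,q[1]/q[2]*f+cy
E
python3 - <<'E'
from h import *
ims=[]
for n in ['side','top']:
    c=get_calibration(n); im,d=capture(n); np.savez(n+'.npz',im=im,d=d,c=c,allow_pickle=True); cv2.imwrite(f'pics/{n}0.png',im)
    print(n,c)
print(bot.get_state())
E
```

```text
pics
side {'vfov': 46.089050709093925, 'cx': 280.51770001286775, 'cy': 205.1447055561554, 'cam_to_world': array([[-9.01690462e-01, -1.93453650e-01,  3.86691087e-01,
         1.58406333e+02],
       [-4.31674496e-01,  4.53913659e-01, -7.79499531e-01,
         9.01193511e+02],
       [-2.47273368e-02, -8.69791972e-01, -4.92798624e-01,
         6.80732855e+02],
       [ 0.00000000e+00,  0.00000000e+00,  0.00000000e+00,
         1.00000000e+00]])}
top {'vfov': 46.97418067729579, 'cx': 275.50350863338844, 'cy': 214.3574113032731, 'cam_to_world': array([[ 2.36348401e-02, -9.87500303e-01,  1.55834994e-01,
         4.13663604e+02],
       [-9.99712521e-01, -2.39746484e-02, -3.01132500e-04,
         1.62228781e+01],
       [ 4.03345761e-03, -1.55783077e-01, -9.87783055e-01,
         1.43103513e+03],
       [ 0.00000000e+00,  0.00000000e+00,  0.00000000e+00,
         1.00000000e+00]])}
{'time_s': 0.1, 'joint_pos': array([68.93112182, 26.89194069, -2.7857041 , 87.86716725,  1.38240846,
       65.37519053, -4.71640945]), 'qd': array([ 0.03686128, -0.13111631, -0.0186263 , -0.13701085,  0.03916571,
       -0.02878027, -0.04809944]), 'effort': array([ 1.29254295e-04, -5.11515498e+01, -4.73449391e-02, -2.38391626e+01,
        1.07195889e-02,  4.31281660e-03,  1.15006415e-05]), 'tool_pos': array([ 224.20715402, -636.14285663,  244.37305322]), 'eef_rot': array([[-6.54889394e-04,  9.43131886e-01,  3.32418136e-01],
       [ 1.63059480e-03,  3.32418773e-01, -9.43130479e-01],
       [-9.99998456e-01, -7.56068630e-05, -1.75556348e-03]]), 'ft_force': array([ 0.60660112, -0.2609109 , -0.72444171]), 'moment': array([ 0.05060109,  0.00230355, -0.01493602]), 'gripper_width': 85.35785028807572}
```

View pictures.

View pics/side0.png

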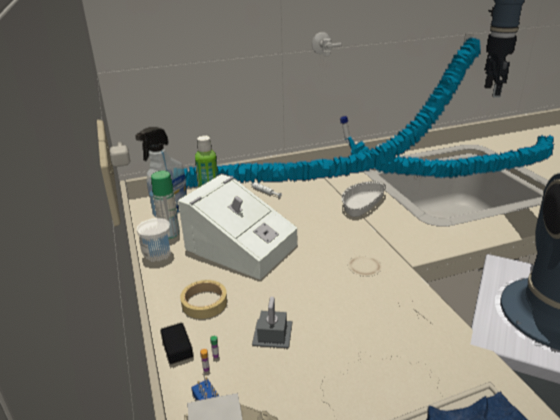

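View pics/top0.png

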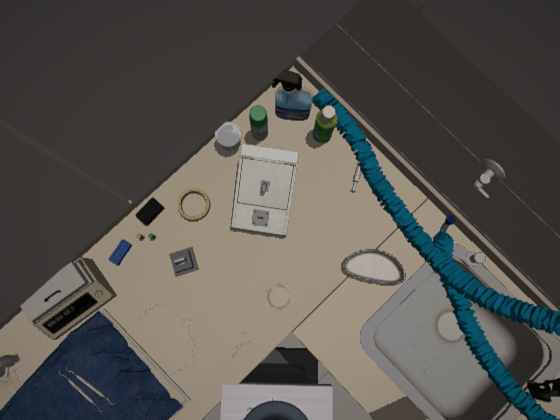

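Side view: key stand (272,325), lockbox plate (265,232), pull (237,205), tape (204,298), dish (364,198). Top view: stand (183,262), plate (261,217), pull (265,186), tape (194,204), dish (373,266).

```bash
python3 - <<'E'
from h import *
D={n:np.load(n+'.npz',allow_pickle=True) for n in ['side','top']}
P={n:pts(D[n]['d'],D[n]['c'].item()) for n in D}
for n,l in dict(top=[(183,275),(181,261),(261,217),(265,186),(263,230),(194,204),(188,205),(373,266)],side=[(271,303),(271,326),(265,232),(237,205)]).items():
    for u,v in l: print(n,u,v,P[n][v,u].round(1),D[n]['im'][v,u])
# plane of slope: white points
p=P['top']; im=D['top']['im'].astype(int); m=np.zeros((420,560),bool); m[150:236,225:300]=1
w=m&(im.min(2)>120)&(p[...,2]>45)&(p[...,2]<135)
q=p[w]; A=np.c_[q[:,:2],np.ones(len(q))]
for _ in range(4):
    k=np.linalg.lstsq(A,q[:,2],rcond=None)[0]; r=abs(q[:,2]-A@k); s=r<4; q,A=q[s],A[s]
nz=np.array([-k[0],-k[1],1]);nz/=np.linalg.norm(nz); print('n',nz,np.degrees(np.arccos(nz[2])),np.degrees(np.arctan2(-nz[1],-nz[0])),'k',k,len(q))
# plane from side too
for n in D:
    p=P[n];im=D[n]['im'].astype(int)
    res=abs(p[...,2]-(p[...,:2]@k[:2]+k[2]))
    print(n,'plane resid',np.median((p[...,2]-(p[...,:2]@k[:2]+k[2]))[w if n=='top' else (res<15)&(im.min(2)>120)]))
    for nm,lo,hi in [('plate',(40,140),None)]:
        pass
vis=np.hstack([cv2.resize(D['top']['im'][140:245,215:315],None,fx=4,fy=4,interpolation=2),cv2.resize(D['side']['im'][165:270,170:270],None,fx=4,fy=4,interpolation=2)])
vis2=np.hstack([cv2.resize(D['top']['im'][240:285,150:220],None,fx=5.71,fy=4,interpolation=2),cv2.resize(D['side']['im'][295:340,235:305],None,fx=5.71,fy=4,interpolation=2)])
cv2.imwrite('pics/crop.png',np.vstack([vis,vis2[:, :800] if vis2.shape[1]>=800 else np.pad(vis2,((0,0),(0,800-vis2.shape[1]),(0,0)))]))
E
```

```text
top 183 275 [452.6 283.4  -1.5] [124 140 153]
top 181 261 [489.5 277.8  70.1] [53 53 56]
top 261 217 [625.1  58.   34.6] [40 54 67]
top 265 186 [694.5  46.3 142.4] [104 105 110]
top 263 230 [584.6  50.6  53.8] [155 165 168]
top 194 204 [ 6.651e+02  2.615e+02 -4.000e-01] [126 142 154]
top 188 205 [661.8 279.6  -1.5] [124 141 154]
top 373 266 [ 492.1 -275.2    1.1] [159 166 174]
side 271 303 [489.5 284.4  78.9] [178 180 185]
side 271 326 [484.7 297.4  35.6] [45 46 45]
side 265 232 [621.3  53.   63.6] [61 62 62]
side 237 205 [691.1  53.9 120.5] [92 94 95]
n [-0.4147779   0.05476793  0.90827296] 24.73223251878977 -7.521911400231913 k [ 4.56666579e-01 -6.02989728e-02 -2.11035515e+02] 2754
side plane resid -1.323037180039364
top plane resid 0.009613240981309445
```

View pics/crop.png

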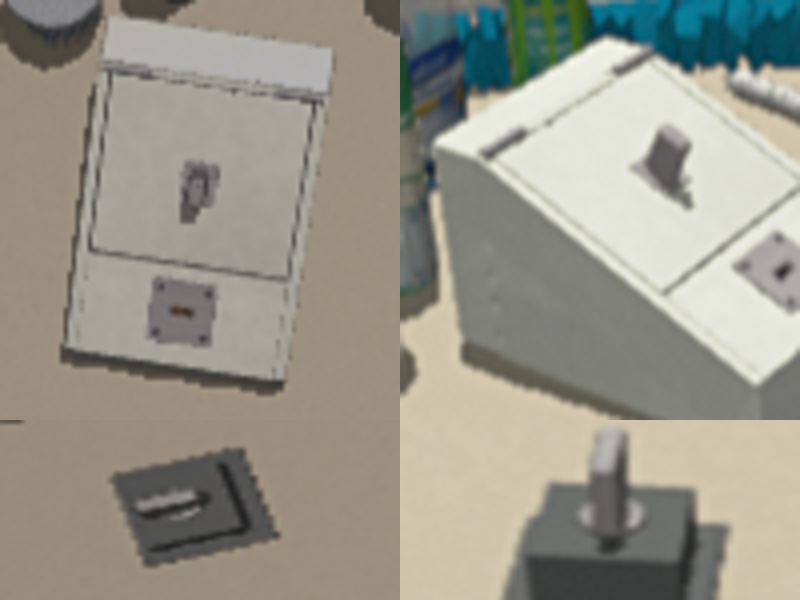

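Crops: plate centre at top px ≈(260.5,218), bow at top px ≈(179,261) with width line ≈ -72° yaw, same as the stand's edges.

```bash
cat >> h.py <<'E'
from scipy.spatial.transform import Rotation as R
def ray(u,v,c):
    f,cx,cy=K(c);T=np.array(c['cam_to_world']);return T[:3,3],T[:3,:3]@np.array([(u-cx)/f,(v-cy)/f,1])
def plane(u,v,c,n,p0):
    o,d=ray(u,v,c); return o+d*(n@(p0-o))/(n@d)
def tri(a,ca,b,cb):
    o1,d1=ray(*a,ca);o2,d2=ray(*b,cb);s=np.linalg.lstsq(np.c_[d1,-d2],o2-o1,rcond=None)[0]
    p,q=o1+d1*s[0],o2+d2*s[1];return (p+q)/2,np.linalg.norm(p-q)
def unit(v): return np.array(v,float)/np.linalg.norm(v)
def rot(xt,zt):
    x=unit(xt);z=np.array(zt,float);z=unit(z-x*(x@z));return np.c_[x,np.cross(z,x),z]
def go(p,Rt,s=None):
    s=s or bot.get_state();R0=np.array(s['eef_rot'])
    w=R.from_matrix(R0.T@Rt).as_rotvec();t=R0.T@(np.array(p)-s['tool_pos'])
    print('row',w.round(4),t.round(1),'|deg',np.degrees(np.linalg.norm(w)).round(1),'mm',np.linalg.norm(t).round(1));return w,t
E
python3 - <<'E'
from h import *
D={n:np.load(n+'.npz',allow_pickle=True) for n in ['side','top']};C={n:D[n]['c'].item() for n in D}
P=pts(D['top']['d'],C['top'])
r=np.hypot(P[...,0],P[...,1]);az=np.degrees(np.arctan2(P[...,1],P[...,0]))
ok=(D['top']['d']>0)
for a in range(-75,45,10):
    print(a,[int(np.percentile(P[...,2][ok&(abs(az-a)<5)&(abs(r-rr)<50)],99)) if (ok&(abs(az-a)<5)&(abs(r-rr)<50)).sum()>3 else None for rr in (450,550,650,750,850)])
n=np.array([-.41478,.05477,.90827]);p0=np.array([0,0,-211.0])
print('mouth',plane(260.5,218,C['top'],n,p0), plane(170+783/4*1.0-0,165+270/4,C['side'],n,p0))
print('bow top',tri((178.9,260.3),C['top'],(235+608/5.71,295+10/4),C['side']))
for q in [(400,-450,300),(560,-150,300),(500,200,300),(480,282,250)]: go(q,rot([0,0,-1],[np.cos(np.arctan2(q[1],q[0])),np.sin(np.arctan2(q[1],q[0])),0]))
print('final');go((480,283,250),rot([0,0,-1],[.95,.31,0]))
E
```

```text
-75 [9, -186, 348, 52, 8]
-65 [6, -187, 348, 272, 124]
-55 [-182, -187, 216, 250, 309]
-45 [9, 9, 142, 96, 493]
-35 [8, 33, 91, 404, 609]
-25 [7, 34, 1016, 80, 611]
-15 [7, 7, 1049, 1039, 80]
-5 [7, 62, 1018, 978, 195]
5 [7, 1172, 1135, 144, 175]
15 [7, 1227, 92, 98, 87]
25 [1043, 1141, 28, 34, 40]
35 [1010, 80, 47, 58, None]
mouth [617.24394216  58.35047613  67.35840306] [ 435.01356577 -139.5786532    -3.92539702]
bow top (array([428.14261839, 260.6862671 , 110.66016244]), np.float64(124.72522038677832))
row [-3.878e-01 -1.700e-03 -3.000e-04] [ -55.4  227.7 -117.2] |deg 22.2 mm 262.0
row [-9.702e-01 -1.700e-03 -8.000e-04] [ -55.1  478.3 -347. ] |deg 55.6 mm 593.5
row [-1.6124e+00 -1.4000e-03 -1.4000e-03] [ -54.4  538.1 -697. ] |deg 92.4 mm 882.2
row [-1.7631e+00 -1.3000e-03 -1.5000e-03] [  -4.3  546.5 -780.9] |deg 101.0 mm 953.1
final
row [-1.5474e+00 -1.4000e-03 -1.3000e-03] [  -4.3  546.8 -781.9] |deg 88.7 mm 954.1
```

```bash
python3 - <<'E'
from h import *
D={n:np.load(n+'.npz',allow_pickle=True) for n in ['side','top']};C={n:D[n]['c'].item() for n in D}
d=D['top']['d'];dm=cv2.medianBlur(d,5);P=pts(dm,C['top'])
im=D['top']['im'].astype(int);teal=(im[...,0]-im[...,2]>40)&(im[...,1]>60)
for u in range(320,560,16):
    v=np.where(teal[:,u])[0]
    if len(v): print(u,int(np.median(v)),P[v,u].max(0).astype(int),np.median(P[v,u],0).astype(int))
r=np.hypot(P[...,0],P[...,1]);az=np.degrees(np.arctan2(P[...,1],P[...,0]));ok=dm>0
for a in range(-75,45,10):
    print(a,[int(P[...,2][ok&(abs(az-a)<5)&(abs(r-rr)<50)].max(initial=-999)) for rr in (450,550,650,750,850)])
n=np.array([-.41478,.05477,.90827]);p0=np.array([0,0,-211.0])
print('mouth',plane(260.5,218,C['top'],n,p0), plane(265.75,232.5,C['side'],n,p0))
print(tri((260.5,218),C['top'],(265.75,232.5),C['side']))
print('bow top',tri((179.2,260.5),C['top'],(271.6,299),C['side']), plane(179.2,260.5,C['top'],np.array([0,0,1.]),np.array([0,0,81.])))
E
```

```text
320 95 [ 998 -106   84] [ 984 -106   82]
336 107 [ 973 -154   80] [ 949 -154   77]
352 129 [ 926 -201   77] [ 885 -201   75]
368 158 [ 846 -247   76] [ 798 -248   74]
384 187 [ 751 -293   76] [ 714 -293   72]
400 212 [ 682 -338   73] [ 643 -338   72]
416 234 [ 615 -381   79] [ 580 -382   74]
432 249 [ 561 -421   89] [ 538 -423   85]
448 257 [ 570 -458  105] [ 515 -463   96]
464 300 [ 475 -490  131] [ 398 -519   52]
480 333 [ 443 -520  158] [ 308 -562   43]
496 358 [ 418 -551  180] [ 242 -600   52]
512 385 [ 401 -583  199] [ 172 -642   51]
528 399 [ 383 -607  226] [ 136 -683   54]
544 320 [ 389 -632  251] [ 359 -638  243]
-75 [5, 297, 351, 57, 7]
-65 [4, 295, 351, 272, 139]
-55 [-174, -193, 222, 256, 334]
-45 [5, 6, 146, 99, 520]
-35 [5, 26, 89, 404, 618]
-25 [2, 24, 1025, 77, 616]
-15 [3, 2, 1053, 1051, 77]
-5 [2, 63, 1026, 989, 194]
5 [2, 1179, 1147, 142, 173]
15 [2, 1236, 95, 105, 89]
25 [1049, 1153, 25, 47, 45]
35 [1020, 79, 46, 68, -999]
mouth [617.24394216  58.35047613  67.35840306] [616.24414369  58.75518532  66.87742017]
(array([616.99814128,  58.21774383,  66.43051699]), np.float64(0.824506305013256))
bow top (array([490.06940665, 280.09189742,  84.75749416]), np.float64(0.3247642785113702)) [490.13170643 280.76386219  81.        ]
```

Emit:
step_arm:
  series: [0, 0, 0, -100, 0, 0, 100, 0, 0, 0, -100, 0, 0, 100, -0.39, 0, 0, -105, 228, -117, 100, -0.39, 0, 0, -105, 228, -117, 100, -0.39, 0, 0, -105, 228, -117, 100, -0.39, 0, 0, -105, 228, -117, 100, -0.39, 0, 0, -105, 228, -117, 100, -0.97, 0, 0, -105, 478, -347, 100, -0.97, 0, 0, -105, 478, -347, 100, -0.97, 0, 0, -105, 478, -347, 100]

```text
time_s: 1.1
tool_pos: [467.7, -320.9, 349.9]
eef_rot: [[-0.0, 0.376, 0.926], [0.0, 0.926, -0.376], [-1.0, -0.0, -0.001]]
ft_force: [0.4, -0.5, 0.3]
gripper_width: 85.3
```

```bash
python3 - <<'E'
from h import *
s=bot.get_state();print(s['joint_pos'].round(1))
go((560,0,330),rot([0,0,-1],[1,0,0]))
go((490,280,210),rot([0,0,-1],[.95,.31,0]))
c=get_calibration('wrist');T=np.array(c['cam_to_world']);Rt=np.array(s['eef_rot']);print(Rt.T@(T[:3,3]-s['tool_pos']),(Rt.T@T[:3,:3]).round(3))
E
```

```text
[ 47.1  13.8 -20.9  93.6   5.1  73.5   3.3]
row [-0.3858 -0.0005 -0.    ] [ 19.9 332.  -35.2] |deg 22.1 mm 334.5
row [-7.012e-01 -5.000e-04 -1.000e-04] [ 140.   565.1 -205.4] |deg 40.2 mm 617.4
[-127.86801685   66.85235616    0.13128227] [[-0.    -0.266  0.964]
 [-0.    -0.964 -0.266]
 [ 1.    -0.    -0.   ]]
```

Emit:
step_arm:
  series: [-0.39, 0, 0, 20, 332, -35, 100, -0.39, 0, 0, 20, 332, -35, 100, -0.39, 0, 0, 20, 332, -35, 100, -0.39, 0, 0, 20, 332, -35, 100, -0.39, 0, 0, 20, 332, -35, 100, -0.39, 0, 0, 20, 332, -35, 100, -0.7, 0, 0, 140, 565, -205, 100, -0.7, 0, 0, 140, 565, -205, 100, -0.7, 0, 0, 140, 565, -205, 100, -0.7, 0, 0, 140, 565, -205, 100]

```text
time_s: 2.1
tool_pos: [517.0, 149.2, 259.9]
eef_rot: [[-0.0, -0.303, 0.953], [-0.0, 0.953, 0.303], [-1.0, -0.0, -0.0]]
ft_force: [0.9, 0.0, -0.8]
gripper_width: 85.4
```

Emit:
step_arm:
  series: [-0.2, 0, 0, 63, 105, -77, 100, -0.2, 0, 0, 63, 105, -77, 100, -0.2, 0, 0, 63, 105, -77, 100]

```text
time_s: 2.4
tool_pos: [410.2, 225.5, 196.5]
eef_rot: [[-0.001, -0.488, 0.873], [-0.0, 0.873, 0.488], [-1.0, 0.0, -0.001]]
ft_force: [0.6, -0.2, -0.6]
gripper_width: 85.6
```

```bash
python3 - <<'E'
from h import *
go((490,280,210),rot([0,0,-1],[.95,.31,0]))
E
```

```text
row [ 0.1945 -0.0011 -0.0002] [-13.6   8.6  96.2] |deg 11.1 mm 97.5
```

Emit:
step_arm:
  series: [0.1945, 0, 0, -14, 9, 96, 100, 0.1945, 0, 0, -14, 9, 96, 100, 0.1945, 0, 0, -14, 9, 96, 100, 0.1945, 0, 0, -14, 9, 96, 100, 0.1945, 0, 0, -14, 9, 96, 100]

```text
time_s: 2.9
tool_pos: [491.3, 278.6, 211.2]
eef_rot: [[-0.001, -0.309, 0.951], [-0.001, 0.951, 0.309], [-1.0, -0.001, -0.001]]
ft_force: [-0.0, 0.3, -0.2]
gripper_width: 85.4
```

```bash
python3 - <<'E'
from h import *
s=bot.get_state();c=get_calibration('wrist');im,d=capture('wrist');np.savez('w1.npz',im=im,d=d,c=c);cv2.imwrite('pics/w1.png',im)
print(s['tool_pos'],s['joint_pos'].round(1));print(proj((490,280,85),c),proj((490,280,36),c))
E
```

```text
[491.28372098 278.6049119  211.22538596] [ -2.   23.8 -41.3 103.5  18.   59.5 -32.2]
(np.float64(280.43311039341853), np.float64(202.33892621605452)) (np.float64(280.5938846653637), np.float64(188.67178116384056))
```

View pics/w1.png

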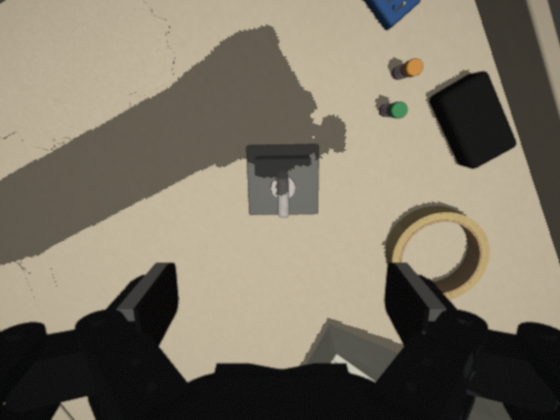

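Wrist view: key bow upright at u≈283 (v 178–217), stand u 247–319, aligned with the picture; offset about +1.5 mm along tool z.

```bash
python3 - <<'E'
from h import *
w=np.load('w1.npz',allow_pickle=True);c=w['c'].item();im=w['im'];d=w['d'];P=pts(d,c);print(K(c))
s=bot.get_state();Rt=np.array(s['eef_rot'])
g=im.astype(int).mean(2)
m=np.zeros(g.shape,bool);m[170:222,268:300]=1
b=m&(P[...,2]>45)
ys,xs=np.where(b)
for v in range(ys.min(),ys.max()+1,3):
    x=xs[ys==v]
    if len(x): print(v,x.min(),x.max(),P[v,int(x.mean())].round(1),g[v,int(x.mean())])
q=P[b];q=q[q[:,2]>68];print('top pts mean',q.mean(0),'tool',Rt.T@(q.mean(0)-s['tool_pos']),q[:,2].max())
# dark stand square orientation
k=((g<75)&(np.mgrid[0:420,0:560][0]>140)&(np.mgrid[0:420,0:560][0]<222)&(abs(np.mgrid[0:420,0:560][1]-283)<42)).astype(np.uint8)
print(cv2.minAreaRect(np.argwhere(k)[:,::-1].astype(np.float32)))
E
```

```text
(np.float64(347.03964511950164), 281.030762083687, 208.7436527501241)
170 280 280 [470.6 342.3 339. ] 55.333333333333336
173 279 287 [486.5 297.5  57.3] 60.666666666666664
176 278 288 [486.4 297.5  71.5] 63.0
179 278 288 [486.6 296.7  80.2] 75.0
182 278 288 [487.2 294.8  81.5] 87.66666666666667
185 278 288 [488.  292.4  80.4] 85.66666666666667
188 278 289 [488.7 290.3  80.9] 85.33333333333333
191 278 289 [489.4 288.2  81.6] 85.66666666666667
194 278 289 [490.2 285.7  80.1] 125.0
197 278 289 [491.  283.4  79.9] 174.0
200 278 289 [491.7 281.2  80.4] 174.66666666666666
203 278 289 [492.4 278.8  79.9] 175.66666666666666
206 278 289 [493.1 276.8  80.6] 170.66666666666666
209 278 289 [493.8 274.8  81.8] 171.33333333333334
212 278 289 [494.8 271.7  78.7] 177.66666666666666
215 279 288 [495.4 269.8  80.4] 169.66666666666666
top pts mean [490.96329822 284.33814069  83.00620028] tool [128.39039735   5.87915416   1.6686394 ] 339.0469948471122
((282.29296875, 167.69662475585938), (48.44868469238281, 72.19941711425781), 88.99491119384766)
```

Emit:
step_arm:
  series: [0, 0, 0, 40, 4.3, 1.6, 100, 0, 0, 0, 80, 4.3, 1.6, 100, 0, 0, 0, 120, 4.3, 1.6, 60, 0, 0, 0, 140, 4.3, 1.6, 60, 0, 0, 0, 150, 4.3, 1.6, 60, 0, 0, 0, 150, 4.3, 1.6, 40, 0, 0, 0, 150, 4.3, 1.6, 40]

```text
time_s: 3.65
tool_pos: [492.8, 284.1, 63.0]
eef_rot: [[0.002, -0.308, 0.951], [0.001, 0.951, 0.308], [-1.0, 0.0, 0.002]]
ft_force: [-0.6, -0.6, 0.6]
gripper_width: 34.1
```

Emit:
step_arm:
  series: [0, 0, 0, 1, 0, 0, 20, 0, 0, 0, 1, 0, 0, 0, 0, 0, 0, 1, 0, 0, 0, 0, 0, 0, 1, 0, 0, 0, 0, 0, 0, 1, 0, 0, 0]

```text
time_s: 4.15
tool_pos: [492.7, 284.0, 62.0]
eef_rot: [[0.002, -0.308, 0.951], [0.0, 0.951, 0.308], [-1.0, -0.0, 0.002]]
ft_force: [-0.6, -0.9, 6.2]
gripper_width: 8.2
```

Emit:
step_arm:
  series: [0, 0, 0, -15, 0, 0, 0, 0, 0, 0, -35, 0, 0, 0, 0, 0, 0, -75, 0, 0, 0, 0, 0, 0, -110, 0, 0, 0, 0, 0, 0, -110, 0, 0, 0]

```text
time_s: 4.65
tool_pos: [494.7, 286.2, 176.7]
eef_rot: [[0.009, -0.309, 0.951], [0.006, 0.951, 0.308], [-1.0, 0.002, 0.011]]
ft_force: [0.6, 0.4, -0.0]
gripper_width: 8.3
```

```bash
cat >> h.py <<'E'
def lockR(yaw,tilt=25):
    y,t=np.radians([yaw,tilt]);h=np.array([np.cos(y),np.sin(y),0]);n=-np.sin(t)*h+np.array([0,0,np.cos(t)])
    x=np.cos(t)*h+np.array([0,0,np.sin(t)]);return np.c_[x,np.cross(n,x),n]
def toolR(L): return rot(-L[:,2],L[:,0])
E
python3 - <<'E'
from h import *
s=bot.get_state();print(s['tool_pos'],s['gripper_width'],s['joint_pos'].round(1))
L=lockR(-7.5);go(np.array([617,58.3,66.8])+L[:,2]*116,toolR(L))
E
```

```text
[494.67508092 286.23142142 176.70102093] 8.274776314810099 [ -3.5  26.3 -40.4 105.1  20.6  55.4 -34.8]
row [ 0.4362 -0.4191 -0.1016] [   4.2 -233.5    1.7] |deg 35.1 mm 233.5
```

Emit:
step_arm:
  series: [0.4362, -0.4191, -0.1016, -10, -233.5, 1.7, 0, 0.4362, -0.4191, -0.1016, -10, -233.5, 1.7, 0, 0.4362, -0.4191, -0.1016, -10, -233.5, 1.7, 0, 0.4362, -0.4191, -0.1016, -10, -233.5, 1.7, 0, 0.4362, -0.4191, -0.1016, 4.2, -233.5, 1.7, 0, 0.4362, -0.4191, -0.1016, 4.2, -233.5, 1.7, 0, 0.4362, -0.4191, -0.1016, 4.2, -233.5, 1.7, 0, 0.4362, -0.4191, -0.1016, 4.2, -233.5, 1.7, 0]

```text
time_s: 5.45
tool_pos: [566.0, 63.7, 167.0]
eef_rot: [[0.411, 0.128, 0.902], [-0.059, 0.992, -0.115], [-0.91, -0.006, 0.415]]
ft_force: [0.6, -0.1, -0.1]
gripper_width: 8.3
```

```bash
python3 - <<'E'
from h import *
s=bot.get_state();c=get_calibration('wrist');im,d=capture('wrist');np.savez('w2.npz',im=im,d=d,c=c,s=s);cv2.imwrite('pics/w2.png',im)
print(s['tool_pos'],s['joint_pos'].round(1));L=lockR(-7.5);m=np.array([617,58.3,66.8]);print(proj(m,c));go(m+L[:,2]*116,toolR(L))
Rt=np.array(s['eef_rot']);print('tip',proj(s['tool_pos']+Rt[:,0]*56,c))
E
```

```text
[565.97869961  63.71160405 166.96702564] [  4.1  15.6 -22.8 122.2  39.3  25.9 -57.2]
(np.float64(288.449343560657), np.float64(207.0784649829714))
row [ 0.0047 -0.008   0.0043] [-3.6  1.1  4.1] |deg 0.6 mm 5.5
tip (np.float64(281.5027275842296), np.float64(236.34560955577163))
```

View pics/w2.png

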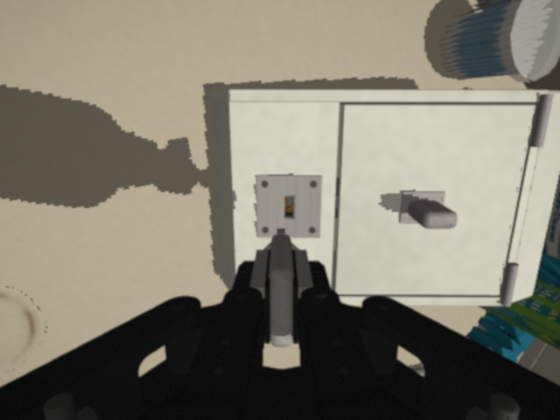

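Wrist view: plate u 256–322, v 175–238, keyway centre (289,207) along v, matching the prediction (288,207) closely; key tip about (281,232); pull at (435,213).

```bash
python3 - <<'E'
from h import *
w=np.load('w2.npz',allow_pickle=True);c=w['c'].item();im=w['im'];s=w['s'].item();g=cv2.cvtColor(im,6).astype(int)
Rt=np.array(s['eef_rot']);P=pts(w['d'],c)
print(g[207,245:335:4], g[165:240:4,265])
L=lockR(-7.5);n=L[:,2];p0=np.array([617,58.3,66.8])
# slope plane check from wrist depth, white region left of lid & lid
def fit(sl):
    q=P[sl].reshape(-1,3);q=q[np.isfinite(q).all(1)];c0=np.median(q,0);q=q[np.linalg.norm(q-c0,axis=1)<80];A=q-q.mean(0);v=np.linalg.svd(A,full_matrices=0)[2][2];v*=np.sign(v[2]);return q.mean(0),v,np.std(A@v)
for sl in [(slice(115,170),slice(240,520)),(slice(120,290),slice(350,390))]:
    m0,v,sd=fit(sl);print(m0.round(1),v.round(4),sd.round(2),'tilt',np.degrees(np.arccos(v[2])).round(2),'yaw',np.degrees(np.arctan2(-v[1],-v[0])).round(2),'offset of p0',(v@(p0-m0)).round(2))
# keyway dark/orange slot
sub=np.s_[190:222,276:304];k=(g[sub]<95).astype(np.uint8);yy,xx=np.where(k);print('slot',xx.min()+276,xx.max()+276,yy.min()+190,yy.max()+190,xx.mean()+276,yy.mean()+190)
# plate
roi=np.zeros_like(g,np.uint8);roi[168:229,248:328]=1
m=((g<150)&(roi>0)).astype(np.uint8);nn,lab,st,ce=cv2.connectedComponentsWithStats(m);i=lab[185,280];print(st[i],ce[i])
pm=(lab==i)
top=[np.where(pm[:,u])[0].min() for u in range(265,316)];print('top edge slope',np.degrees(np.polyfit(range(265,316),top,1)[0]),np.mean(top))
le=[np.where(pm[v])[0].min() for v in range(182,226)];ri=[np.where(pm[v])[0].max() for v in range(182,226)]
print('L/R slope',[np.degrees(np.polyfit(range(182,226),e,1)) for e in (le,ri)][0][0],np.polyfit(range(182,226),ri,1)[0]*57.3,np.mean(le),np.mean(ri))
# world edges
v0,v1=185,225
for u0 in (le,ri):
    f=np.polyfit(range(182,226),u0,1);a=plane(np.polyval(f,v0),v0,c,n,p0);b=plane(np.polyval(f,v1),v1,c,n,p0);print('edge dir in L',(L.T@unit(a-b)).round(4))
f=np.polyfit(range(265,316),top,1);a=plane(270,np.polyval(f,270),c,n,p0);b=plane(310,np.polyval(f,310),c,n,p0);print('top dir in L',(L.T@unit(b-a)).round(4))
print('centre from edges u at v~207', (np.mean(le)+np.mean(ri)+1)/2)
E
```

```text
[205 208 199 139 149 148 150 149 148 152  81  67  92 147 151 149 146 148
 147 186 208 210 204] [207 207 200 148  93  74 147 149 149 148 147 148 147 147 148 142  72 119
 171]
[680.9  96.5  93.3] [-0.4194  0.0542  0.9062] 0.69 tilt 25.02 yaw -7.37 offset of p0 0.71
[669.7  52.   90.8] [-0.418   0.0537  0.9069] 0.65 tilt 24.93 yaw -7.33 offset of p0 0.63
slot 285 293 197 217 289.03743315508024 206.89304812834226
[     0      0    560    420 232500] [279.40436989 209.58157849]
top edge slope 0.0 0.0
L/R slope 0.0 2.086344823411102e-13 0.0 559.0
edge dir in L [0.2113 0.9774 0.    ]
edge dir in L [-0.214   0.9768  0.    ]
top dir in L [ 1.      0.0016 -0.    ]
centre from edges u at v~207 280.0
```

```bash
python3 - <<'E'
from h import *
w=np.load('w2.npz',allow_pickle=True);c=w['c'].item();im=w['im'];s=w['s'].item();Rt=np.array(s['eef_rot'])
L=lockR(-7.35);n=L[:,2];p0=np.array([617,58.3,66.5]);m=plane(289.03,206.9,c,n,p0);print('mouth',m)
T=lambda x,y,z:proj(s['tool_pos']+Rt@np.array([x,y,z]),c)
for a in [(56,7,0),(56,7,2.25),(56,7,-2.25),(46,7,0),(46,2.5,0),(26,11,0),(26,0,11),(26,0,-11),(22,16,0),(-19,16,0)]: print(a,np.round(T(*a),1))
cr=cv2.resize(im[190:300,240:330],None,fx=6,fy=5.4,interpolation=cv2.INTER_CUBIC);cv2.imwrite('pics/w2c.png',cr)
E
```

```text
mouth [617.49904779  58.29540242  66.73107194]
(56, 7, 0) [281.5 224.5]
(56, 7, 2.25) [285.5 224.5]
(56, 7, -2.25) [277.5 224.5]
(46, 7, 0) [281.5 230.3]
(46, 2.5, 0) [281.5 238.4]
(26, 11, 0) [281.6 236.2]
(26, 0, 11) [304.6 257.8]
(26, 0, -11) [258.6 257.8]
(22, 16, 0) [281.6 228.8]
(-19, 16, 0) [281.8 267.4]
```

View pics/w2c.png

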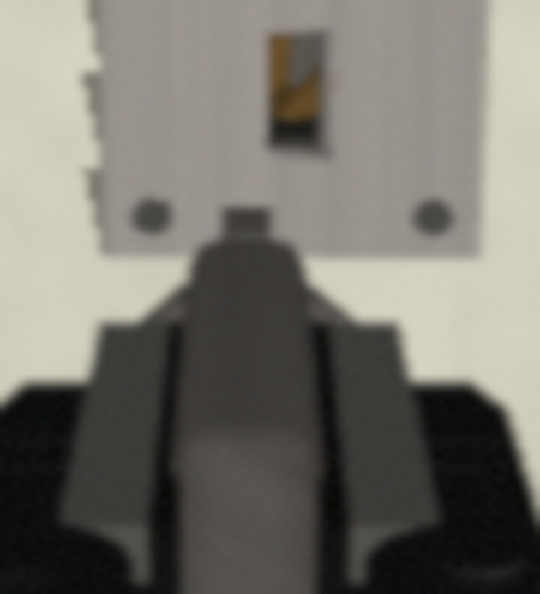

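Crop: tip edge at px (281,228), slot centre (289.3,206.6), jaws either side; the key sits ~0.3 mm off in z, ~1 mm off in y.

```bash
cat >> h.py <<'E'
L=lockR(-7.35); TR=toolR(L)
M=np.array([617.6,58.6,66.75])
off=np.array([56,-1.0,-0.3])
def tcp(h,R_=TR): return M+L[:,2]*h-R_@off
E
python3 - <<'E'
from h import *
w=np.load('w2.npz',allow_pickle=True);c=w['c'].item()
print(plane(289.3,206.6,c,L[:,2],np.array([617,58.3,66.5])))
go(tcp(15),TR);go(tcp(5),TR)
E
```

```text
[617.7004054   58.4954351   66.81226211]
row [ 0.0023 -0.008   0.0054] [41.7  2.6  5.3] |deg 0.6 mm 42.1
row [ 0.0023 -0.008   0.0054] [51.7  2.6  5.3] |deg 0.6 mm 52.1
```

Emit:
step_arm:
  series: [0.002, -0.008, 0.005, 10, 2.6, 5.3, 0, 0.002, -0.008, 0.005, 25, 2.6, 5.3, 0, 0.002, -0.008, 0.005, 40, 2.6, 5.3, 0, 0.002, -0.008, 0.005, 46, 2.6, 5.3, 0, 0.002, -0.008, 0.005, 46, 2.6, 5.3, 0, 0.002, -0.008, 0.005, 46, 2.6, 5.3, 0]

```text
time_s: 6.1
tool_pos: [589.9, 62.2, 127.3]
eef_rot: [[0.419, 0.129, 0.899], [-0.055, 0.992, -0.117], [-0.906, -0.001, 0.422]]
ft_force: [-0.1, 0.6, -1.0]
gripper_width: 7.9
```

```bash
python3 - <<'E'
from h import *
s=bot.get_state();c=get_calibration('wrist');im,d=capture('wrist');np.savez('w3.npz',im=im,d=d,c=c,s=s)
print(s['tool_pos'],s['ft_force'],s['joint_pos'].round(1));go(tcp(5),TR)
Rt=np.array(s['eef_rot']);print('mouth px',proj(M,c),'in tool',Rt.T@(M-s['tool_pos']))
cv2.imwrite('pics/w3c.png',cv2.resize(im[170:270,235:335],None,fx=6,fy=6,interpolation=cv2.INTER_CUBIC))
E
```

```text
[589.94413036  62.18427625 127.3049349 ] [-0.10930571  0.59787156 -1.00506326] [  0.2  20.6 -17.8 121.7  47.2  21.5 -64.6]
row [-0.001   0.0003  0.0015] [ 5.8  1.2 -0.2] |deg 0.1 mm 6.0
mouth px (np.float64(281.0056939810934), np.float64(230.0362523406216)) in tool [66.66704219  0.07634541 -0.30652892]
```

View pics/w3c.png

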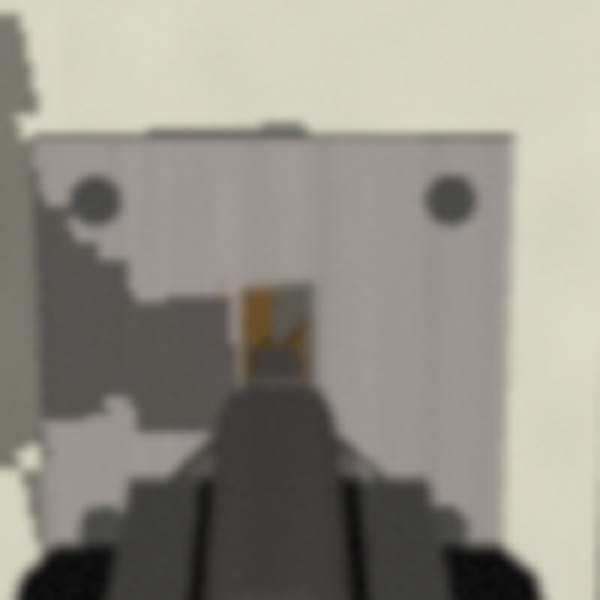

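Slot centre crop (278,345) vs tip (275,360): tip about 0.3 mm left in x, 1 mm low in y. Correct and enter.

Emit:
step_arm:
  series: [0, 0, 0, 3, 1.2, 0.2, 0, 0, 0, 0, 8, 1.2, 0.2, 0, 0, 0, 0, 10, 1.2, 0.2, 0, 0, 0, 0, 12, 1.2, 0.2, 0, 0, 0, 0, 13, 1.2, 0.2, 0, 0, 0, 0, 14, 1.2, 0.2, 0]

```text
time_s: 6.75
tool_pos: [596.1, 62.1, 114.2]
eef_rot: [[0.419, 0.13, 0.899], [-0.056, 0.992, -0.117], [-0.906, -0.001, 0.422]]
ft_force: [-0.2, 1.3, 0.1]
gripper_width: 8.0
```

Emit:
step_arm:
  series: [0, 0, 0, 2, 0, 0, 0, 0, 0, 0, 4, 0, 0, 0, 0, 0, 0, 6, 0, 0, 0, 0, 0, 0, 8, 0, 0, 0, 0, 0, 0, 10, 0, 0, 0, 0, 0, 0, 11, 0, 0, 0]

```text
time_s: 7.35
tool_pos: [600.6, 60.8, 104.0]
eef_rot: [[0.418, 0.131, 0.899], [-0.057, 0.991, -0.118], [-0.907, -0.002, 0.422]]
ft_force: [-0.4, 0.9, 0.1]
gripper_width: 8.2
```

```bash
cat >> h.py <<'E'
def rep():
    s=bot.get_state();Rt=np.array(s['eef_rot']);p=s['tool_pos'];tip=p+Rt@np.array([56,-1,-.5])
    print('t',round(s['time_s'],2),'tip in L',(L.T@(tip-M)).round(2),'F tool',(Rt.T@s['ft_force']).round(1),'mom',(Rt.T@s['moment']).round(2),'j',s['joint_pos'].round(1),'w',round(s['gripper_width'],1),'turn',R.from_matrix(TR.T@Rt).as_rotvec().round(3))
E
python3 -c "from h import *;rep()"
```

```text
t 7.35 tip in L [ -0.35  -1.1  -15.  ] F tool [-0.3  0.8 -0.4] mom [0.04 0.52 0.3 ] j [ -2.2  23.4 -14.6 121.4  51.4  19.2 -68.6] w 8.2 turn [ 0.002  0.001 -0.003]
```

Emit:
step_arm:
  series: [0, 0, 0, 0, 1, 0, 0, 0, 0, 0, 1, 1, 0, 0, 0, 0, 0, 2, 1, 0, 0, 0, 0, 0, 2, 1, 0, 0]

```text
time_s: 7.75
tool_pos: [601.5, 61.6, 102.7]
eef_rot: [[0.418, 0.131, 0.899], [-0.057, 0.991, -0.118], [-0.906, -0.002, 0.422]]
ft_force: [-3.0, -0.2, 3.7]
gripper_width: 8.0
```

```bash
python3 -c "from h import *;rep()"
```

```text
t 7.75 tip in L [ -0.13  -0.27 -16.47] F tool [-4.6 -0.6 -1.1] mom [ 0.02  0.68 -0.19] j [ -2.5  23.6 -14.4 121.3  51.7  19.2 -69. ] w 8.0 turn [ 0.002  0.    -0.003]
```

Emit:
step_arm:
  series: [0.05, 0, 0, 0.4, 0, 0.05, 0, 0.1, 0, 0, 0.4, -0.05, 0.1, 0, 0.15, 0, 0, 0.4, -0.1, 0.15, 0, 0.2, 0, 0, 0.4, -0.1, 0.2, 0, 0.2, 0, 0, 0.4, -0.1, 0.2, 0]

```text
time_s: 8.25
tool_pos: [602.2, 61.7, 102.8]
eef_rot: [[0.419, 0.306, 0.855], [-0.057, 0.948, -0.312], [-0.906, 0.082, 0.415]]
ft_force: [-3.1, -0.3, 4.8]
gripper_width: 8.2
```

```bash
python3 -c "from h import *;rep()"
```

```text
t 8.25 tip in L [  0.38   0.12 -16.72] F tool [-5.7 -0.8 -0.6] mom [ 0.02  0.44 -0.26] j [ -4.6  23.4 -11.7 121.4  49.6  18.3 -78.7] w 8.2 turn [ 0.201 -0.001 -0.003]
```

Emit:
step_arm:
  series: [0.05, 0, 0, 0.2, 0, 0, 0, 0.1, 0, 0, 0.2, -0.05, 0, 0, 0.15, 0, 0, 0.2, -0.1, 0.05, 0, 0.15, 0, 0, 0.2, -0.1, 0.05, 0]

```text
time_s: 8.65
tool_pos: [602.1, 61.7, 101.9]
eef_rot: [[0.418, 0.43, 0.8], [-0.056, 0.892, -0.449], [-0.907, 0.143, 0.397]]
ft_force: [-0.1, 0.4, -0.1]
gripper_width: 8.3
```

```bash
python3 -c "from h import *;rep()"
```

```text
t 8.65 tip in L [ -0.3    0.24 -17.46] F tool [ 0.   0.3 -0.3] mom [-0.03  0.47 -0.07] j [ -6.2  23.3  -9.7 121.5  47.9  17.6 -85.7] w 8.3 turn [ 0.35   0.    -0.002]
```

Emit:
step_arm:
  series: [0, 0, 0, 1, 0, 0, 0, 0, 0, 0, 2, 0, 0, 0, 0.02, 0, 0, 2, 0, 0, 0]

```text
time_s: 8.95
tool_pos: [602.9, 61.9, 99.9]
eef_rot: [[0.418, 0.447, 0.791], [-0.056, 0.882, -0.468], [-0.907, 0.152, 0.394]]
ft_force: [0.4, 0.1, -1.4]
gripper_width: 8.6
```

```bash
python3 -c "from h import *;rep()"
```

```text
t 8.95 tip in L [ -0.46   0.54 -19.6 ] F tool [ 1.4  0.  -0.3] mom [0.04 0.54 0.12] j [ -6.6  23.5  -9.3 121.5  48.   17.3 -87. ] w 8.6 turn [ 0.372  0.001 -0.002]
```

In the slot. Rotate slightly to centre and go down gently.

Emit:
step_arm:
  series: [0.03, 0, 0, 1.5, -0.2, 0.2, 0, 0.05, 0, 0, 3, -0.3, 0.3, 0, 0.05, 0, 0, 4.5, -0.3, 0.3, 0, 0.05, 0, 0, 6, -0.3, 0.3, 0, 0.05, 0, 0, 6.5, -0.3, 0.3, 0]

```text
time_s: 9.45
tool_pos: [605.4, 61.1, 94.0]
eef_rot: [[0.418, 0.485, 0.768], [-0.056, 0.858, -0.511], [-0.907, 0.17, 0.385]]
ft_force: [-2.4, 2.1, 0.6]
gripper_width: 8.2
```

```bash
python3 -c "from h import *;rep()"
```

```text
t 9.45 tip in L [ -0.72   0.04 -26.05] F tool [-1.7  0.7 -2.7] mom [ 0.04  1.22 -0.08] j [ -7.6  24.2  -7.9 121.4  48.4  16.4 -90.3] w 8.2 turn [ 0.421  0.001 -0.002]
```

Emit:
step_arm:
  series: [0, 0, 0, 0.8, 0, -0.1, 0, 0, 0, 0, 1.5, 0, -0.2, 0, 0, 0, 0, 2.2, 0, -0.2, 0, 0, 0, 0, 2.8, 0, -0.2, 0, 0, 0, 0, 2.8, 0, -0.2, 0]

```text
time_s: 9.95
tool_pos: [606.2, 61.1, 92.5]
eef_rot: [[0.419, 0.485, 0.768], [-0.056, 0.858, -0.511], [-0.906, 0.171, 0.386]]
ft_force: [-8.8, 2.4, 8.9]
gripper_width: 8.4
```

```bash
python3 -c "from h import *;rep()"
```

```text
t 9.95 tip in L [ -0.55   0.14 -27.75] F tool [-11.9  -0.7  -4.6] mom [ 0.05  1.59 -0.37] j [ -7.9  24.4  -7.6 121.4  48.8  16.2 -90.8] w 8.4 turn [ 0.421 -0.    -0.002]
```

Emit:
step_arm:
  series: [0.05, 0, 0, -0.3, 0, -0.2, 0, 0.1, 0, 0, -0.3, -0.05, -0.2, 0, 0.15, 0, 0, -0.3, -0.1, -0.2, 0, 0.2, 0, 0, -0.3, -0.1, -0.2, 0, 0.25, 0, 0, -0.3, -0.1, -0.2, 0]

```text
time_s: 10.45
tool_pos: [607.2, 60.6, 93.0]
eef_rot: [[0.42, 0.661, 0.622], [-0.057, 0.703, -0.709], [-0.906, 0.263, 0.333]]
ft_force: [-4.2, 1.7, 5.6]
gripper_width: 8.1
```

```bash
python3 -c "from h import *;rep()"
```

```text
t 10.45 tip in L [ 6.000e-01  1.000e-02 -2.771e+01] F tool [-6.9 -0.1 -1.9] mom [-0.02  0.76 -0.36] j [ -10.4   24.2   -4.3  121.5   45.6   15.2 -102.3] w 8.1 turn [ 0.674 -0.002 -0.002]
```

Emit:
step_arm:
  series: [0.06, 0, 0, 0, 0, 0, 0, 0.12, 0, 0, 0, -0.05, 0.05, 0, 0.18, 0, 0, 0, -0.1, 0.1, 0, 0.24, 0, 0, 0, -0.1, 0.15, 0, 0.3, 0, 0, 0, -0.15, 0.2, 0, 0.3, 0, 0, 0, -0.15, 0.2, 0]

```text
time_s: 11.05
tool_pos: [607.2, 61.3, 93.0]
eef_rot: [[0.42, 0.814, 0.4], [-0.055, 0.463, -0.884], [-0.906, 0.35, 0.24]]
ft_force: [-5.2, 3.3, 4.7]
gripper_width: 8.5
```

```bash
python3 -c "from h import *;rep()"
```

```text
t 11.05 tip in L [  0.36   1.12 -27.72] F tool [-6.6 -1.1 -3.9] mom [-0.03  0.99 -0.51] j [ -13.3   24.1   -0.9  121.7   41.5   14.1 -115.8] w 8.5 turn [ 0.972 -0.002 -0.   ]
```

Emit:
step_arm:
  series: [0.06, 0, 0, 0, 0, -0.2, 0, 0.12, 0, 0, 0, 0, -0.2, 0, 0.18, 0, 0, 0, 0, -0.2, 0, 0.24, 0, 0, 0, 0, -0.2, 0, 0.3, 0, 0, 0, 0, -0.2, 0, 0.3, 0, 0, 0, 0, -0.2, 0]

```text
time_s: 11.65
tool_pos: [607.3, 60.9, 93.1]
eef_rot: [[0.42, 0.896, 0.142], [-0.056, 0.181, -0.982], [-0.906, 0.405, 0.126]]
ft_force: [-4.1, 1.5, 5.5]
gripper_width: 8.4
```

```bash
python3 -c "from h import *;rep()"
```

```text
t 11.65 tip in L [  0.56   1.09 -27.71] F tool [-6.8 -1.1 -1.4] mom [ 0.02  0.62 -0.65] j [ -15.7   24.1    2.1  121.8   37.7   13.3 -129.4] w 8.4 turn [ 1.272 -0.003 -0.   ]
```

Emit:
step_arm:
  series: [0.05, 0, 0, 0, 0, 0, 0, 0.1, 0, 0, 0, 0, 0, 0, 0.15, 0, 0, 0, 0, 0, 0, 0.2, 0, 0, 0, 0, 0, 0, 0.25, 0, 0, 0, 0, 0, 0, 0.3, 0, 0, 0, 0, 0, 0, 0.31, 0, 0, 0, 0, 0, 0]

```text
time_s: 12.35
tool_pos: [607.3, 60.5, 93.1]
eef_rot: [[0.42, 0.897, -0.139], [-0.057, -0.127, -0.99], [-0.906, 0.424, -0.003]]
ft_force: [-4.4, 1.5, 6.0]
gripper_width: 8.0
```

```bash
python3 -c "from h import *;rep()"
```

```text
t 12.35 tip in L [  0.74   0.97 -27.72] F tool [-7.4 -1.6 -0.9] mom [-0.17  0.17 -0.8 ] j [ -17.4   24.1    4.3  121.9   34.6   12.8 -144.3] w 8.0 turn [ 1.582e+00 -3.000e-03 -1.000e-03]
```

Emit:
step_arm:
  series: [0, 0, 0, -0.5, 0, 0, 0, 0, 0, 0, -0.5, 0, 0, 50, 0, 0, 0, -0.5, 0, 0, 50, 0, 0, 0, -0.5, 0, 0, 50, 0, 0, 0, -0.5, 0, 0, 50, 0, 0, 0, -30, 0, 0, 50, 0, 0, 0, -70, 0, 0, 50, 0, 0, 0, -100, 0, 0, 50, 0, 0, 0, -100, 0, 0, 50]

```text
time_s: 13.25
tool_pos: [565.4, 67.1, 186.7]
eef_rot: [[0.424, 0.895, -0.138], [-0.054, -0.127, -0.99], [-0.904, 0.428, -0.005]]
ft_force: [-0.8, -0.3, 0.5]
gripper_width: 42.8
```

```bash
python3 - <<'E'
from h import *
rep();s=bot.get_state();c=get_calibration('wrist');im,d=capture('wrist');np.savez('w4.npz',im=im,d=d,c=c,s=s);cv2.imwrite('pics/w4.png',im)
pull=M+L[:,0]*95+L[:,2]*25;print('pull',pull,proj(pull,c))
# gripping jaws along y: keep current roll but vertical-ish tool
for sg in (1,-1):
    Rv=rot([0,0,-1],-sg*L[:,1]); print('above');go(pull+np.array([0,0,60.]),Rv)
E
```

```text
t 13.25 tip in L [ 2.13  2.25 75.02] F tool [-0.8 -0.5  0.4] mom [ 0.05  0.02 -0.43] j [ -12.3   12.2   -4.2  122.5   27.1   24.1 -137. ] w 42.8 turn [ 1.582 -0.004  0.005]
pull [692.51313573  48.93695168 129.55642954] (np.float64(281.460520010011), np.float64(72.79096914642813))
above
row [-0.0115 -0.0016 -0.4396] [ 50.4 118.4  -0.3] |deg 25.2 mm 128.7
above
row [ 3.0549e+00 -6.8250e-01  2.5000e-03] [ 50.4 118.4  -0.3] |deg 179.3 mm 128.7
```

View pics/w4.png

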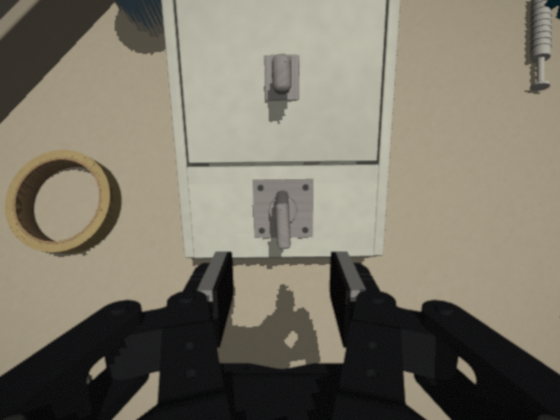

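Wrist view: key home in the plate at (283,210), bow turned a quarter; pull at (282,73) exactly where predicted; tape at (60,200) untouched. I'll half-turn the tool to free joint 7 and go above the pull.

Emit:
step_arm:
  series: [-0.15, 0, 0, -20, 0, 0, 50, -0.3, 0, 0, -20, 0, 0, 50, -0.45, 0, 0, -20, 0, 0, 50, -0.6, 0, 0, -20, 0, 0, 50, -0.75, 0, 0, -20, 0, 0, 50, -0.9, 0, 0, -20, 0, 0, 50, -1.05, 0, 0, -20, 0, 0, 50, -1.2, 0, 0, -20, 0, 0, 50, -1.35, 0, 0, -20, 0, 0, 50, -1.5, 0, 0, -20, 0, 0, 50]

```text
time_s: 14.3
tool_pos: [555.9, 67.0, 199.0]
eef_rot: [[0.416, 0.197, 0.888], [-0.057, 0.98, -0.191], [-0.908, 0.029, 0.419]]
ft_force: [0.3, -0.6, 0.6]
gripper_width: 43.0
```

Emit:
step_arm:
  series: [-0.15, 0, 0, 0, 0, 0, 50, -0.3, 0, 0, 0, 0, 0, 50, -0.45, 0, 0, 0, 0, 0, 50, -0.6, 0, 0, 0, 0, 0, 50, -0.75, 0, 0, 0, 0, 0, 50, -0.9, 0, 0, 0, 0, 0, 50, -1.05, 0, 0, 0, 0, 0, 50, -1.2, 0, 0, 0, 0, 0, 50, -1.35, 0, 0, 0, 0, 0, 50, -1.5, 0, 0, 0, 0, 0, 50]

```text
time_s: 15.3
tool_pos: [555.9, 67.0, 199.1]
eef_rot: [[0.416, -0.872, 0.259], [-0.056, 0.26, 0.964], [-0.908, -0.416, 0.059]]
ft_force: [-0.8, 0.4, 0.3]
gripper_width: 42.2
```

```bash
python3 - <<'E'
from h import *
w=np.load('w4.npz',allow_pickle=True);c=w['c'].item();P=pts(w['d'],c);q=(P-M)@L
print('bow top height',[q[v,283].round(1).tolist() for v in (215,225,235,242)],'plate',q[200,262].round(1),'pull top',q[85:95:3,282].round(1).tolist(),q[60,282].round(1))
rep()
pull=M+L[:,0]*95+L[:,2]*25
go(pull+np.array([0,0,60.]),rot([0,0,-1],L[:,1]))
E
```

```text
bow top height [[7.6, 0.0, 46.6], [0.9, 0.1, 46.4], [-6.0, 0.2, 46.4], [-10.7, 0.2, 46.6]] plate [ 6.7 15.9  1.4] pull top [[87.1, -0.2, 32.4], [85.3, -0.2, 32.6], [83.8, -0.2, 29.3], [83.6, -0.3, 1.0]] [101.2  -0.4  34.1]
t 15.3 tip in L [ 0.22 -0.37 90.26] F tool [-0.7  0.7  0.2] mom [0.01 0.07 0.4 ] j [ 15.1  13.5 -35.6 121.1  38.4  30.5  25.4] w 42.2 turn [-1.424  0.005  0.   ]
row [-0.1449  0.0292  0.4325] [  66.5 -119.8   17.5] |deg 26.2 mm 138.1
```

Emit:
step_arm:
  series: [-0.1449, 0.0292, 0.4325, 0, -120, 17.5, 50, -0.1449, 0.0292, 0.4325, 30, -120, 17.5, 50, -0.1449, 0.0292, 0.4325, 66.5, -120, 17.5, 50, -0.1449, 0.0292, 0.4325, 66.5, -120, 17.5, 50, -0.1449, 0.0292, 0.4325, 66.5, -120, 17.5, 50, -0.1449, 0.0292, 0.4325, 66.5, -120, 17.5, 50]

```text
time_s: 15.9
tool_pos: [692.1, 49.3, 189.6]
eef_rot: [[0.0, -0.991, 0.133], [0.003, 0.133, 0.991], [-1.0, 0.0, 0.003]]
ft_force: [0.1, 0.4, 0.5]
gripper_width: 42.6
```

```bash
python3 - <<'E'
from h import *
rep()
pull=M+L[:,0]*95+L[:,2]*26-L[:,1]*.3
go(pull+np.array([0,0,-5.]),rot([0,0,-1],L[:,1]))
E
```

```text
t 15.9 tip in L [9.723e+01 2.000e-02 2.845e+01] F tool [-0.5 -0.1  0.4] mom [-0.05 -0.05  0.02] j [ 17.4  36.6 -38.8  86.7  24.1  65.2  56.3] w 42.6 turn [-1.538  0.34   0.343]
row [-0.0048  0.0031 -0.    ] [64.2 -0.  -0.9] |deg 0.3 mm 64.2
```

Emit:
step_arm:
  series: [-0.005, 0.003, 0, 25, 0, -0.9, 50, -0.005, 0.003, 0, 45, 0, -0.9, 50, -0.005, 0.003, 0, 58, 0, -0.9, 50, -0.005, 0.003, 0, 64, 0, -0.9, 50, -0.005, 0.003, 0, 64, 0, -0.9, 50, -0.005, 0.003, 0, 64, 0, -0.9, 0, -0.005, 0.003, 0, 64, 0, -0.9, 0, -0.005, 0.003, 0, 64, 0, -0.9, 0, -0.005, 0.003, 0, 64, 0, -0.9, 0, -0.005, 0.003, 0, 64, 0, -0.9, 0]

```text
time_s: 16.9
tool_pos: [693.7, 49.3, 129.1]
eef_rot: [[0.005, -0.992, 0.127], [0.001, 0.127, 0.992], [-1.0, -0.005, 0.001]]
ft_force: [-0.7, 2.1, 5.5]
gripper_width: 10.8
```

```bash
python3 - <<'E'
from h import *
rep();s=bot.get_state();p0=s['tool_pos'];Rt=np.array(s['eef_rot'])
g=p0-5*Rt[:,0]; q=L.T@(g-M);print('grasp in L',q)
hx,hz=95+68,0.0
r=np.array([q[0]-hx,q[2]-hz])
for th,tilt in [(.1,0),(.2,0),(.3,2),(.4,4),(.5,6),(.6,8),(.7,10),(.8,12),(.9,14),(1.0,16),(1.05,17)]:
    c,sn=np.cos(th),np.sin(th); # (-1,0)->(-c,s): rotation x'=c x + s z ; z'=-s x + c z
    x=c*r[0]+sn*r[1];z=-sn*r[0]+c*r[1]
    G=M+L@np.array([hx+x,q[1],hz+z]); t=np.radians(tilt)
    h=unit([L[0,0],L[1,0],0]); xt=-(np.cos(t)*np.array([0,0,1])+np.sin(t)*h)
    Rn=rot(xt,L[:,1]); print(th,end=' ');go(G+5*Rn[:,0],Rn,s)
E
```

```text
t 16.9 tip in L [ 7.333e+01  6.000e-02 -2.715e+01] F tool [-5.5  0.9  2. ] mom [-0.01 -0.4   0.18] j [ 16.5  39.9 -37.2  89.6  26.8  59.4  54.6] w 10.8 turn [-1.544  0.337  0.34 ]
grasp in L [97.93511053  0.4746327  28.67566783]
0.1 row [0.0005 0.0015 0.0048] [-7.1 -0.2  0. ] |deg 0.3 mm 7.1
0.2 row [0.0005 0.0015 0.0048] [-14.1  -1.2   0. ] |deg 0.3 mm 14.2
0.3 row [0.0005 0.0015 0.0397] [-21.1  -2.6   0. ] |deg 2.3 mm 21.2
0.4 row [0.0006 0.0014 0.0746] [-27.8  -4.8   0. ] |deg 4.3 mm 28.2
0.5 row [0.0006 0.0014 0.1095] [-34.3  -7.6   0. ] |deg 6.3 mm 35.1
0.6 row [0.0006 0.0014 0.1445] [-40.4 -11.    0. ] |deg 8.3 mm 41.9
0.7 row [0.0006 0.0014 0.1794] [-46.2 -15.1   0.1] |deg 10.3 mm 48.6
0.8 row [0.0007 0.0014 0.2143] [-51.5 -19.7   0.1] |deg 12.3 mm 55.1
0.9 row [0.0007 0.0014 0.2492] [-56.3 -24.8   0.1] |deg 14.3 mm 61.5
1.0 row [0.0007 0.0014 0.2841] [-60.6 -30.3   0.1] |deg 16.3 mm 67.7
1.05 row [0.0007 0.0014 0.3015] [-62.5 -33.2   0.1] |deg 17.3 mm 70.8
```

Emit:
step_arm:
  series: [0, 0, 0, -3.5, 0, 0, 0, 0, 0, 0, -7.1, -0.2, 0, 0, 0, 0, 0, -10.6, -0.7, 0, 0, 0, 0, 0, -14.1, -1.2, 0, 0, 0, 0, 0.02, -17.6, -1.9, 0, 0, 0, 0, 0.04, -21.1, -2.6, 0, 0]

```text
time_s: 17.5
tool_pos: [694.3, 49.1, 145.8]
eef_rot: [[-0.041, -0.991, 0.127], [0.007, 0.127, 0.992], [-0.999, 0.042, 0.002]]
ft_force: [4.6, 4.8, -12.0]
gripper_width: 10.9
```

```bash
python3 -c "from h import *;rep()"
```

```text
t 17.5 tip in L [ 7.859e+01  6.000e-02 -1.126e+01] F tool [11.8 -4.4  5.4] mom [-0.03 -1.17 -0.33] j [ 16.6  40.2 -37.8  86.7  24.9  64.2  56.3] w 10.9 turn [-1.539  0.373  0.377]
```

```bash
python3 - <<'E'
from h import *
s=bot.get_state();q=np.array([97.94,.47,28.68]);hx=163;r=np.array([q[0]-hx,q[2]])
for th,tilt in [(.35,3),(.4,4),(.45,5),(.5,6),(.55,7),(.6,8),(.65,9),(.7,10),(.75,11),(.8,12),(.9,14),(1.0,16),(1.1,18)]:
    c,sn=np.cos(th),np.sin(th)
    G=M+L@np.array([hx+c*r[0]+sn*r[1],q[1],-sn*r[0]+c*r[1]]); t=np.radians(tilt)
    h=unit([L[0,0],L[1,0],0]); Rn=rot(-(np.cos(t)*np.array([0,0,1])+np.sin(t)*h),L[:,1]); print(th,end=' ');go(G+5*Rn[:,0],Rn,s)
E
```

```text
0.35 row [0.0012 0.002  0.0106] [-8.  -2.5  0. ] |deg 0.6 mm 8.4
0.4 row [0.0012 0.002  0.0281] [-11.4  -3.5   0. ] |deg 1.6 mm 11.9
0.45 row [0.0012 0.002  0.0455] [-14.7  -4.7   0. ] |deg 2.6 mm 15.4
0.5 row [0.0012 0.002  0.063 ] [-17.9  -6.    0.1] |deg 3.6 mm 18.9
0.55 row [0.0012 0.002  0.0804] [-21.1  -7.5   0.1] |deg 4.6 mm 22.4
0.6 row [0.0012 0.002  0.0979] [-24.2  -9.2   0.1] |deg 5.6 mm 25.9
0.65 row [0.0013 0.002  0.1153] [-27.3 -11.    0.1] |deg 6.6 mm 29.4
0.7 row [0.0013 0.002  0.1328] [-30.2 -13.    0.1] |deg 7.6 mm 32.8
0.75 row [0.0013 0.0019 0.1503] [-33.  -15.1   0.1] |deg 8.6 mm 36.3
0.8 row [0.0013 0.0019 0.1677] [-35.7 -17.3   0.1] |deg 9.6 mm 39.7
0.9 row [0.0014 0.0019 0.2026] [-40.7 -22.2   0.1] |deg 11.6 mm 46.4
1.0 row [0.0014 0.0019 0.2375] [-45.3 -27.5   0.1] |deg 13.6 mm 53.0
1.1 row [0.0014 0.0019 0.2724] [-49.2 -33.3   0.1] |deg 15.6 mm 59.4
```

Emit:
step_arm:
  series: [0, 0, 0.011, -4, -1.2, 0, 0, 0, 0, 0.011, -7.5, -2.4, 0, 0, 0, 0, 0.028, -11, -3.5, 0, 0, 0, 0, 0.046, -14.5, -4.7, 0, 0, 0, 0, 0.063, -17.9, -6, 0, 0, 0, 0, 0.08, -21.1, -7.5, 0, 0, 0, 0, 0.098, -24.2, -9.2, 0, 0]

```text
time_s: 18.2
tool_pos: [702.5, 48.1, 168.4]
eef_rot: [[-0.143, -0.982, 0.126], [0.019, 0.125, 0.992], [-0.99, 0.144, 0.001]]
ft_force: [0.1, 5.6, -11.5]
gripper_width: 10.8
```

```bash
python3 - <<'E'
from h import *
rep();c=get_calibration('side');im,d=capture('side');cv2.imwrite('pics/s1.png',cv2.resize(im[130:290,160:330],None,fx=3.4,fy=3.4))
s=bot.get_state();q=np.array([97.94,.47,28.68]);hx=163;r=np.array([q[0]-hx,q[2]])
for th,tilt in [(.65,9),(.7,10),(.75,11),(.8,12),(.9,14),(1.0,16),(1.1,18)]:
    c,sn=np.cos(th),np.sin(th)
    G=M+L@np.array([hx+c*r[0]+sn*r[1],q[1],-sn*r[0]+c*r[1]]); t=np.radians(tilt)
    h=unit([L[0,0],L[1,0],0]); Rn=rot(-(np.cos(t)*np.array([0,0,1])+np.sin(t)*h),L[:,1]); print(th,end=' ');go(G+5*Rn[:,0],Rn,s)
E
```

```text
t 18.2 tip in L [90.6   0.    8.57] F tool [11.4 -1.   5.5] mom [ 0.02 -1.1  -0.03] j [ 15.9  42.5 -38.1  79.7  22.2  74.   58.9] w 10.8 turn [-1.524  0.454  0.456]
0.65 row [0.0016 0.001  0.0112] [-4.3 -3.  -0. ] |deg 0.6 mm 5.2
0.7 row [0.0016 0.001  0.0286] [-7.4 -4.6 -0. ] |deg 1.6 mm 8.7
0.75 row [0.0016 0.001  0.0461] [-10.4  -6.4  -0. ] |deg 2.6 mm 12.2
0.8 row [0.0016 0.001  0.0635] [-13.3  -8.4  -0. ] |deg 3.6 mm 15.7
0.9 row [0.0016 0.0009 0.0984] [-18.8 -12.7  -0. ] |deg 5.6 mm 22.7
1.0 row [0.0016 0.0009 0.1333] [-23.9 -17.5  -0. ] |deg 7.6 mm 29.6
1.1 row [0.0017 0.0009 0.1682] [-28.4 -22.9  -0. ] |deg 9.6 mm 36.5
```

View pics/s1.png

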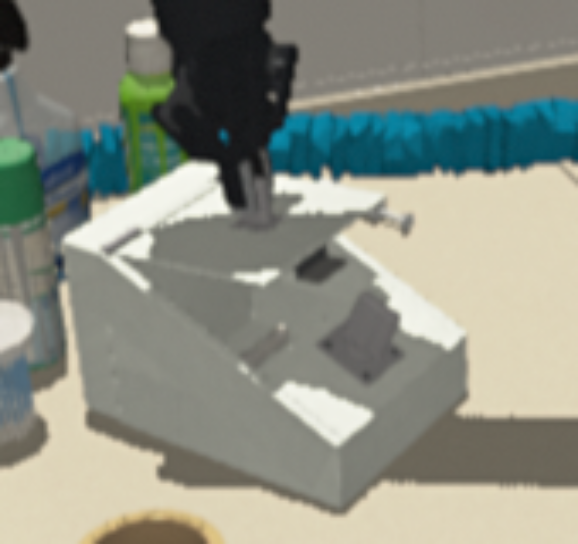

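The lid is open about 30° with the pull gripped (crop (255,210)), and the key stands in the lock at (365,330). Continuing.

Emit:
step_arm:
  series: [0, 0, 0.011, -4.3, -3, 0, 0, 0, 0, 0.029, -7.4, -4.6, 0, 0, 0, 0, 0.046, -10.4, -6.4, 0, 0, 0, 0, 0.064, -13.3, -8.4, 0, 0, 0, 0, 0.08, -16, -10.5, 0, 0, 0, 0, 0.098, -18.8, -12.7, 0, 0, 0, 0, 0.115, -21.4, -15, 0, 0, 0, 0, 0.133, -23.9, -17.5, 0, 0, 0, 0, 0.15, -26.2, -20.2, 0, 0, 0, 0, 0.168, -28.4, -22.9, 0, 0]

```text
time_s: 19.25
tool_pos: [728.0, 44.9, 193.5]
eef_rot: [[-0.309, -0.943, 0.125], [0.039, 0.119, 0.992], [-0.95, 0.311, -0.0]]
ft_force: [-4.3, 5.0, -9.6]
gripper_width: 10.8
```

```bash
python3 - <<'E'
from h import *
rep();s=bot.get_state();Rt=np.array(s['eef_rot']);q=L.T@(s['tool_pos']-5*Rt[:,0]-M);print(q,'lid',np.arctan2(q[2],163-q[0])-np.arctan2(28.68,163-97.94))
E
```

```text
t 19.25 tip in L [ 1.1681e+02 -3.0000e-02  2.6360e+01] F tool [10.6  1.7  4.5] mom [ 0.16 -0.9   0.52] j [ 13.2  48.5 -37.3  65.8  19.4  90.2  62.2] w 10.8 turn [-1.493  0.589  0.589]
[157.78466085   0.53085021  71.561515  ] lid 1.0828489496582405
```

Emit:
step_arm:
  series: [0, 0, 0, 2, 0, -0.5, 0, 0, 0, 0, 2, 0, -0.5, 50, 0, 0, 0, 2, 0, -0.5, 50, 0, 0, 0, 2, 0, -0.5, 50, 0, 0, 0, 2, 0, -0.5, 50, 0, 0, 0, -30, 0, -0.5, 50, 0, 0, 0, -70, 0, -0.5, 50, 0, 0, 0, -110, 0, -0.5, 50, 0, 0, 0, -110, 0, -0.5, 50]

```text
time_s: 20.15
tool_pos: [766.9, 38.5, 309.3]
eef_rot: [[-0.285, -0.949, 0.131], [0.041, 0.124, 0.991], [-0.958, 0.288, 0.003]]
ft_force: [-0.4, -0.1, 0.2]
gripper_width: 42.7
```

```bash
python3 - <<'E'
from h import *
rep();c=get_calibration('side');im,d=capture('side');cv2.imwrite('pics/s2.png',im)
D=np.load('side.npz',allow_pickle=True)['im'].astype(int)
P=pts(d,c)
diff=(abs(D-im.astype(int)).max(2)>40)
print('tape change',diff[275:320,178:230].mean(),'dish change',diff[180:218,340:388].mean())
q=(P-M)@L
g=im.astype(int)
# lid plane points
m=(q[...,2]>15)&(q[...,2]<135)&(abs(q[...,1])<68)&(q[...,0]>60)&(q[...,0]<175)
a=q[m];print(len(a));print('lid angle est',np.percentile(np.arctan2(a[:,2],163-a[:,0]),[10,25,50,75,90]).round(2))
m=(q[...,2]>38)&(q[...,2]<55)&(abs(q[...,0])<20)&(abs(q[...,1])<8);print('bow top',np.percentile(q[m][:,2],[50,95]) if m.any() else None)
E
```

```text
t 20.15 tip in L [202.46  -1.13 113.76] F tool [-0.   0.4 -0.2] mom [ 0.   -0.02 -0.32] j [ 10.1  48.  -36.9  50.1  19.2 103.5  64.5] w 42.7 turn [-1.492  0.567  0.572]
tape change 0.0 dish change 0.0
483
lid angle est [0.82 0.94 1.01 1.05 1.3 ]
bow top [44.09430722 47.48749365]
```

View pics/s2.png

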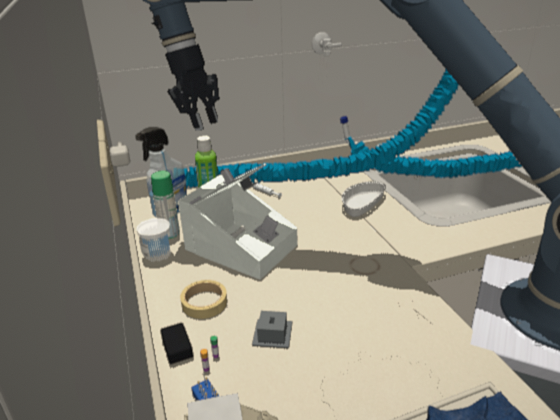

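The lid stands open (190–265, 170–195), the key is in the lock (268,228), the tape and dish haven't moved, and the gripper is clear.

```bash
python3 -c "from h import *;rep();print(bot.job_done())"
```

```text
t 20.2 tip in L [199.97  -1.35 111.59] F tool [ 0.8  1.2 -0.7] mom [-0.01  0.01 -0.31] j [ 10.2  48.1 -36.8  50.5  19.2 103.4  64.5] w 43.1 turn [-1.492  0.572  0.574]
the job is handed in; nothing more can be done
None
```

I did the whole job and handed it in at 20.2 s; no verdict was reported. The key is fully home in the lock, the bolt is drawn, the lid is left open, and the arm is clear of everything.

- **Key:** I felt clockwise with about 5 N, and the pressing force was gone by 0.35 rad. The key then went down to its shoulder with about 12 N at most and turned on to 1.58 rad from where it went in.
- **Lid:** It was lifted by its pull, with a 12 N wrist reading at most where the notes give 4 N. It was about 1.08 rad open at release by arm position, and about 1.0 rad by side-camera depth afterwards.
- **Key depth:** From the wrist camera the bow top stood about 45 mm above the plate, which matches fully home. By arm position the tip read only 27.7 mm deep, but my tip estimate read about 1.5 mm short when it touched the chamber floor. A rougher side-camera check after lifting the lid gave 44 to 47 mm.
- **Bystanders:** The side pictures showed no change around the dish or the tape.
- **Settling:** The last force reading was 1 to 2 N with the gripper in free air, and the arm was still drifting by about 3 mm when I handed in. It was well clear, so it should not matter.

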